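Gauge a knife blank: three clicks of the ratchet

TASK

Take the broad-bladed knife blank from the wooden rest and lay it flat on the table of the bench thickness gauge with the middle of its blade under the spindle, and let go of it. Then, with a light grip on the ratchet knob on top of the gauge head (never the thimble below it), turn it clockwise until the spindle bears on the blade and go on for exactly three clicks of the ratchet, so that the blade is left nipped at the gauging force, and let go. Leave the other two blanks lying on the rest.

Things in the scene. Friction and masses are not known exactly. Their poses are not given: they have to be found in the camera images.
- broad_blank: the blank to gauge: bare steel plate 5 mm thick, 0.13-0.2 kg, 195 mm long, told by its broad blade. Origin: underside, mid-width, on the shoulder line between tang and blade; x to the tip, z up. Tang x -100..0 mm, 24 wide, dark pin holes; blade x 0..95, 36 wide, tapering over the last 26. Centre of mass x = +4. Starts across the battens of the rest, tang towards the robot
- blade_spot (a point): the middle of the broad blank's blade, the place to be gauged: on its top face, mid-width, 46 mm ahead of the shoulder line (half its length)
- tang_grip (a point): good grip on the broad blank, mid-thickness of the 24 mm wide tang, 42 mm behind the shoulder line; axes of the blank. 12 mm clear of the nearer batten at the start, and off the front edge of the gauge table once the blade spot is under the spindle with the blank pointing into the throat (tip to the column)
- narrow_blank: bystander on the rest: blank with a 22 mm wide blade and 22 mm tang, else like the broad one; origin at its shoulder line, underside
- pointed_blank: bystander on the rest: blank with a 27 mm wide, long-pointed blade and 22 mm tang; origin at its shoulder line, underside
- rest: fixed wooden rest, origin at bench level: board 130 x 200 x 8 mm with two battens along y, 16 mm wide, tops 30 mm above the bench, at x = -14 and +52 mm. The three blanks lie across the battens side by side, 62 mm apart, in any order
- gauge: fixed bench thickness gauge. Origin on the spindle axis at bench level; x from spindle to column, throat open to -x and both sides. Green base 210 x 110 mm; steel table on it x -62..+84, y -45..+45 mm. Column at x = +118 (top 176 mm up), collar reaching forward to x = +91; its arm carries the head: spindle 12 mm thick, guide 20 mm thick from 75 mm up, boss 42 mm thick 91..123 mm up
- table_spot (a point): point of the gauge table right under the spindle axis, on the surface, 50 mm above the bench; axes of the gauge. The spindle's flat end face starts somewhere 9 to 12.5 mm above it and comes down as the knob is turned clockwise (seen from above), 20 mm a turn, without turning itself; counter-clockwise raises it
- thimble_mid (a point): middle of the thimble, a knurled drum 30 mm thick, 130 to 166 mm above the bench, under the ratchet knob. It turns in place with the knob, against about 0.1 N m of friction, drives the spindle, and stays where it is left. Not to be gripped: it would press the spindle far too hard
- ratchet_grip (a point): centre of the ratchet knob's grip, on the axis, 180 mm above the bench: round knurled steel knob 24 mm across, 20 mm tall (170 to 190 mm), on a 14 mm neck 4 mm high over the thimble. It turns but does not rise or sink. Any finger yaw will do; 10 to 20 N of grip is plenty. Fingertips may reach 14 mm below the knob's top
- ratchet (a joint): turn of the ratchet knob relative to the thimble (rad), 0 at the start, + clockwise from above. Stays near 0 while the thimble turns along; once the spindle bears, the thimble stops and the knob slips over its 16 detents a turn: 0.393 rad a click, torque rising to 0.13 N m, then dropping below zero as it falls over half a click on. Let go it springs to the nearest detent. Three clicks = 1.178

How it is judged:
By the outcome, as a careful person would: the job done as asked, in the order asked, and still so for the second after the job is handed in, with the robot touching nothing.
It also fails if it takes over 72 s, if anything falls off the work surface, if the arm or the gripper's body presses on something with over 40 N, if the wrist force passes 120 N, or if a joint passes its speed limit or range.

ROBOT

A 6-joint arm with a two-finger parallel gripper is mounted at the origin on the work surface. World frame = base frame: x ahead of the robot, y to its left, z up, the work surface at z = 0. Lengths are in m, angles in rad, forces in N, time in s.
With the tool pointing down it reaches from about 0.375 to 0.9 m from the base axis. Payload 3.1 kg.
Tool frame: the origin (TCP) lies at the very end of the fingers, on their centre line; the grasp point (between the pads) lies 19 mm behind it; z points along the fingers, y is the line along which they close (so a half turn about z gives the same grasp; the last joint's range is limited). The gripper opens to 87 mm and grips with 3 to 60 N. Pads are 19 mm wide; open, the fingers measure 117 mm over their backs; the gripper's body (75 mm by 190 mm) begins 51 mm behind the grasp point.
Start: joints at [-1.446, 0.527, 1.433, -0, 1.181, -0.178], TCP at [0.187, -0.596, 0.223] pointing down, gripper open.
Joint ranges: [-3.08, 3.08], [-0.75, 2.2], [0.22, 2.44], [-1.43, 4.57], [0, 2.65], [-2.85, 2.85]. Speed limits (rad/s): [2.79, 2.79, 3.14, 3.14, 3.14, 3.14].

INTERFACE

Orientations are given as a 3x3 rotation matrix whose columns are the frame's x, y, z axes.
In Python, from plant import ctrl gives the robot as it stands. The module is installed in compiled form; this text tells all that it offers.
- The arm moves only by the tool jog_arm, never from a script. Its argument "plan" is one flat list of numbers, 5 for each row, row after row: the finger opening in cm, from 0 to 8.7, then the shift along the tool's x, y, z in cm, then the turn about the tool's z in degrees. In form: [hand, tx, ty, tz, turn, hand, tx, ty, tz, turn, ...]. A call has 1 to 8 rows; each row is the pose to reach, as a shift and turn from the pose commanded when the call began, along the tool's axes at that moment; what a row does not reach only later rows make up. A row lasts 1/8 s, in which the tool goes at most 62.5 mm and 10.7 degrees, less where a joint would pass 70% of its speed; a pose out of reach is approached as far as the arm can. A call with a gripper value outside its range is refused whole. The fingers move at their own pace and stop on an object; "grip_force" is the grip in N (left out, the last holds). Time passes only in rows, so rows that repeat a pose let the fingers close. It gives the time, the measured TCP pose, the force, the opening and the grip force at its end, in the units of the state.
- ctrl.read_state(): the state, without advancing time (a new reading comes with each control period).
- ctrl.snapshot(name): name is "side" or "top"; returns a dict with "pixels" (480x640x3 uint8, blue, green, red), "fovy" (degrees; the focal length in pixels is half the picture's height over the tangent of half this angle, whatever the lens; pixels are square), "cx", "cy" (the principal point, pixels), "R" (3x3) and "t" (3): a world point X has camera coordinates R X + t. Camera axes: x right, y down, z forward; pixel columns grow to the right and rows downward; lengths in m; the calibration is good to about 2 mm. A picture is of the moment at which its call begins. There is no depth.
- ctrl.finish_job(): hands the job in; it is judged then, once.
The state is a dict: "time": time; "qpos": joint angles; "qd": joint speeds; "joint_efforts": joint torques, N m; "eef_pos": TCP position; "ee_rot": TCP orientation; "ft_force": force on the tool from outside, world axes, zero at the start; "moment": the same for the moment, N m; "gripper_width": opening from 0.0 (shut) to 1.0 (fully open); "grip_force": force on a finger pad.
Only numpy, scipy, OpenCV 4.12 (cv2) and the standard library are available. Lean on these libraries where they do the work, as an engineer would, in place of code of your own. Each camera call takes 0.05 s, during which the arm holds its last target. There are 200 camera calls.

## Working session

There is one attempt and no reset: what is moved stays moved. The work goes in short steps, Python scripts to look and compute and a tool call to move; the robot and the scene stay as the last step left them, time stands still between calls to the robot, and variables do not carry over. Pictures are saved under pics/ and viewed, at most 10 in all, crops included, and the job is handed in when it is done.

Besides the shell and the picture viewer there is one more tool, called after "Request:" in YAML: its name, and indented under it one key for each argument. jog_arm: Moves the arm, as the interface text tells. Its arguments: {"type":"object","properties":{"plan":{"type":"array"},"grip_force":{"type":"number"}},"required":["plan"]}

```bash
mkdir -p pics; cat > h.py <<'E'
import numpy as np, cv2
from plant import ctrl
def snap(n):
    s=ctrl.snapshot(n); s['f']=240/np.tan(np.radians(s['fovy'])/2); s['R']=np.array(s['R']); s['t']=np.array(s['t']); return s
def proj(s,X):
    c=s['R']@np.array(X)+s['t']; return np.array([s['f']*c[0]/c[2]+s['cx'],s['f']*c[1]/c[2]+s['cy']])
def ray(s,u,v):
    d=s['R'].T@np.array([(u-s['cx'])/s['f'],(v-s['cy'])/s['f'],1]); return -s['R'].T@s['t'],d
def onz(s,u,v,z):
    o,d=ray(s,u,v); return o+d*(z-o[2])/d[2]
E
python3 - <<'E'
from h import *
for n in ('top','side'):
    s=snap(n); cv2.imwrite(f'pics/{n}0.png',s['pixels']); print(n,s['fovy'],s['cx'],s['cy'],(-s['R'].T@s['t']).round(3),s['R'].round(3).tolist())
st=ctrl.read_state(); print({k:np.round(v,3).tolist() for k,v in st.items()})
E
```

```text
top 56.72285915628925 319.8296277664028 238.24286761443437 [0.439 0.035 0.883] [[0.029, -0.999, 0.043], [-0.985, -0.035, -0.169], [0.17, -0.038, -0.985]]
side 52.401005327400426 306.0347205425166 242.01118310418477 [0.325 0.57  0.654] [[-0.929, -0.37, 0.009], [-0.246, 0.599, -0.762], [0.276, -0.71, -0.647]]
{'time': 0.1, 'qpos': [-1.445, 0.528, 1.434, -0.0, 1.181, -0.179], 'qd': [-0.0, -0.001, -0.005, -0.0, 0.002, 0.001], 'joint_efforts': [-0.0, -44.099, -17.715, 0.063, 0.053, -0.0], 'eef_pos': [0.187, -0.596, 0.222], 'ee_rot': [[0.954, 0.299, -0.0], [0.299, -0.954, 0.002], [0.0, -0.002, -1.0]], 'ft_force': [-0.536, 0.102, 0.123], 'moment': [-0.002, 0.073, 0.03], 'grip_force': 0.0, 'gripper_width': 0.998}
```

View pics/top0.png

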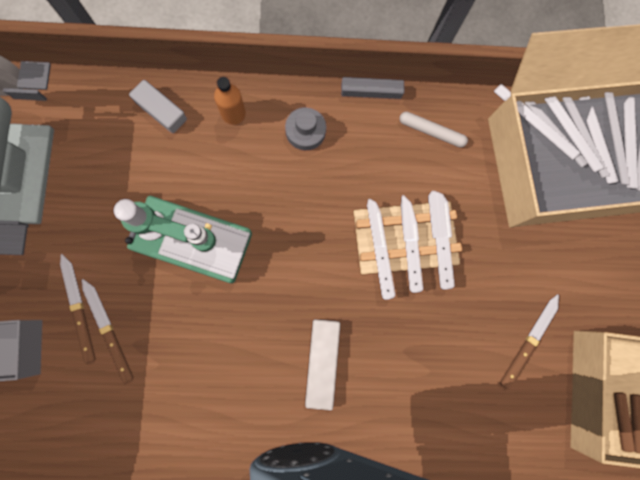

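View pics/side0.png

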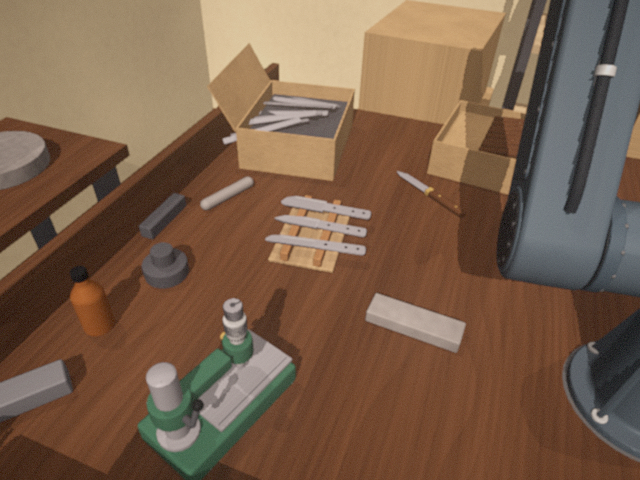

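The top view shows the broad blank as the rightmost one on the rest, from about (438,195) to (447,287). The gauge knob is near (195,232), the column near (127,210), and the throat opens to the right. The side view agrees: the broad blank is the far one, and the knob is at about (234,310).

```bash
python3 - <<'E'
from h import *
s=snap('top'); p=s['pixels']; hsv=cv2.cvtColor(p,cv2.COLOR_BGR2HSV)
def m(lo,hi,box):
    k=cv2.inRange(hsv,lo,hi); o=np.zeros_like(k); x0,y0,x1,y1=box; o[y0:y1,x0:x1]=k[y0:y1,x0:x1]; return o
k=m((0,0,110),(180,65,255),(345,180,475,310))
cs,_=cv2.findContours(k,cv2.RETR_EXTERNAL,cv2.CHAIN_APPROX_NONE)
for c in cs:
    if cv2.contourArea(c)<200: continue
    P=np.array([onz(s,u,v,.035)[:2] for u,v in c[:,0]])
    r=cv2.minAreaRect((P*1000).astype(np.float32)); 
    f=np.zeros(k.shape,np.uint8); cv2.drawContours(f,[c],-1,255,-1)
    v,u=np.nonzero(f); Q=np.array([onz(s,a,b,.035)[:2] for a,b in zip(u,v)])*1000
    ctr=Q.mean(0); w,V=np.linalg.eigh(np.cov(Q.T)); a=V[:,1]; a=a*np.sign(a[0]); n=np.array([-a[1],a[0]])
    x=(Q-ctr)@a; y=(Q-ctr)@n
    print('blank',r,ctr.round(1),np.degrees(np.arctan2(a[1],a[0])).round(2),x.min().round(1),x.max().round(1))
    for t in range(-95,96,10):
        q=y[abs(x-t)<3]; 
        if len(q): print(t,(q.max()-q.min()).round(0),((q.max()+q.min())/2).round(1),end=' | ')
    print()
# gauge base green
g=m((60,70,20),(95,255,255),(100,180,270,300)); 
z,(0) if 0 else None
E
python3 - <<'E'
from h import *
t=cv2.imread('pics/top0.png'); s=cv2.imread('pics/side0.png')
a=cv2.resize(t[180:300,105:265],(800,600),interpolation=cv2.INTER_CUBIC)
cv2.imwrite('pics/g0.png',a)
b=cv2.resize(s[290:450,140:300],(600,600),interpolation=cv2.INTER_CUBIC); cv2.imwrite('pics/g1.png',b)
E
```

```text
blank ((570.7337036132812, -115.03044128417969), (199.20327758789062, 27.076326370239258), 10.07978343963623) [ 566.4 -115.5] 10.31 -95.3 104.0
-95 18.0 0.7 | -85 25.0 0.9 | -75 27.0 -0.0 | -65 25.0 -0.2 | -55 26.0 -0.2 | -45 26.0 -0.1 | -35 26.0 0.1 | -25 26.0 0.2 | -15 24.0 -0.4 | -5 24.0 -0.3 | 5 24.0 -0.1 | 15 26.0 -0.7 | 25 26.0 -0.4 | 35 27.0 -0.6 | 45 26.0 -0.3 | 55 24.0 -0.9 | 65 25.0 -0.7 | 75 25.0 -0.3 | 85 24.0 0.3 | 95 18.0 1.6 | 
blank ((583.213623046875, -175.5452880859375), (192.54771423339844, 31.65542984008789), 4.555478572845459) [ 578.4 -175.9] 6.37 -91.5 101.4
-85 28.0 0.5 | -75 26.0 0.4 | -65 27.0 0.4 | -55 26.0 0.1 | -45 26.0 0.8 | -35 26.0 -0.4 | -25 26.0 0.3 | -15 24.0 0.0 | -5 26.0 -0.2 | 5 26.0 -1.2 | 15 30.0 -0.4 | 25 30.0 -1.6 | 35 30.0 -0.8 | 45 30.0 -1.7 | 55 26.0 -0.9 | 65 26.0 -0.2 | 75 23.0 0.5 | 85 20.0 0.6 | 95 12.0 3.5 | 
blank ((592.6429443359375, -237.12254333496094), (195.620361328125, 41.12089538574219), 5.081014156341553) [ 596.7 -236.3] 5.49 -101.9 93.8
-95 28.0 0.4 | -85 30.0 0.4 | -75 28.0 -0.0 | -65 30.0 -0.0 | -55 28.0 -0.3 | -45 28.0 0.4 | -35 28.0 -0.7 | -25 26.0 -0.7 | -15 26.0 0.0 | -5 28.0 -0.1 | 5 38.0 -0.3 | 15 40.0 -0.4 | 25 39.0 -0.6 | 35 40.0 -0.6 | 45 39.0 -0.9 | 55 41.0 -1.0 | 65 39.0 -1.2 | 75 38.0 -0.1 | 85 32.0 1.9 | 95 10.0 5.8 | Traceback (most recent call last):
  File "<stdin>", line 22, in <module>
NameError: name 'z' is not defined
```

View pics/g0.png

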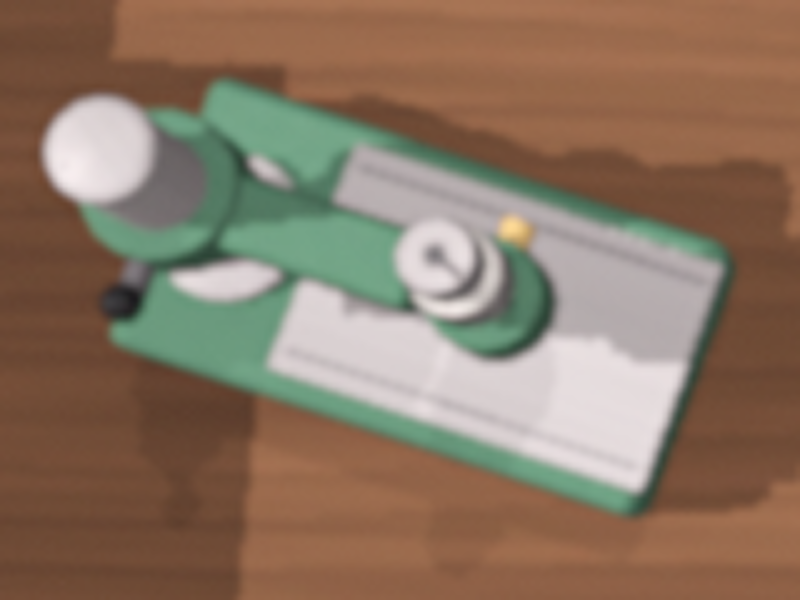

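View pics/g1.png

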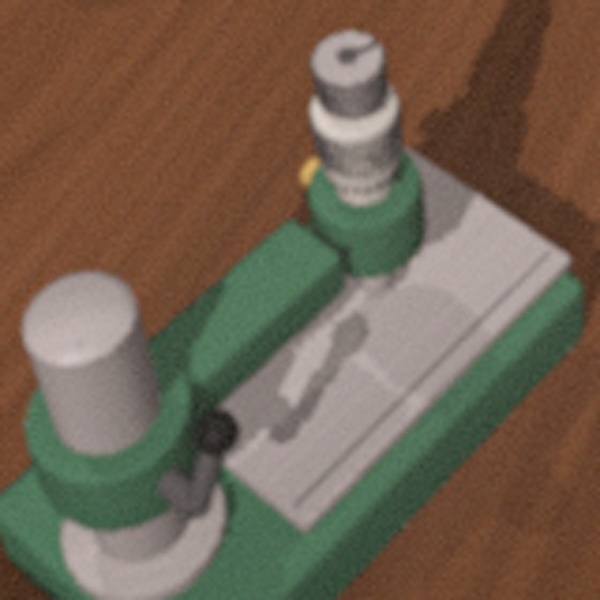

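The crops show the knob top at top (192.4,231.0) and side (232.5,305.2). The column top is at top (125,209.6) and side (162.1,372.7). The table corners in the top view are at (250.4,232.4), (233.6,278.4), (158.6,254) and (175,209.4).

```bash
python3 - <<'E'
from h import *
T=snap('top');S=snap('side')
def tri(a,b):
    o1,d1=ray(T,*a);o2,d2=ray(S,*b); k=np.linalg.lstsq(np.c_[d1,-d2],o2-o1,rcond=None)[0]; A=o1+k[0]*d1;B=o2+k[1]*d2
    return ((A+B)/2*1000).round(1),(np.linalg.norm(A-B)*1000).round(1)
print('knob',tri((192.4,231.0),(232.5,305.2)),(onz(T,192.4,231,.19)*1000).round(1),(onz(S,232.5,305.2,.19)*1000).round(1))
print('col',tri((125,209.6),(162.1,372.7)),(onz(T,125,209.6,.176)*1000).round(1),(onz(S,162.1,372.7,.176)*1000).round(1))
w=np.array([onz(T,u,v,.05)[:2] for u,v in [(250.4,232.4),(233.6,278.4),(158.6,254),(175,209.4)]])*1000
g=np.array([[-62,-45],[-62,45],[84,45],[84,-45]],float)
A,_=cv2.estimateAffinePartial2D(g,w); print('tab',A.round(3),np.degrees(np.arctan2(A[1,0],A[0,0])), np.hypot(A[0,0],A[1,0]),(g@A[:,:2].T+A[:,2]-w).round(1).tolist())
ws=[(570,262),(300,530),(222,462)]
for q,gg in zip(ws,[(-62,45),(84,45),None]):
    print((onz(S,q[0]*.26667+140,q[1]*.26667+290,.05)*1000).round(1), gg and (A[:,:2]@gg+A[:,2]).round(1))
# broad blank in side
hsv=cv2.cvtColor(S['pixels'],cv2.COLOR_BGR2HSV);k=cv2.inRange(hsv,(0,0,100),(180,70,255)); k[:190]=0;k[275:]=0;k[:,:262]=0;k[:,378:]=0
for c in cv2.findContours(k,cv2.RETR_EXTERNAL,cv2.CHAIN_APPROX_NONE)[0]:
    if cv2.contourArea(c)<150: continue
    f=np.zeros(k.shape,np.uint8); cv2.drawContours(f,[c],-1,255,-1); v,u=np.nonzero(f)
    Q=np.array([onz(S,a,b,.033)[:2] for a,b in zip(u,v)])*1000; ctr=Q.mean(0); w_,V=np.linalg.eigh(np.cov(Q.T)); a=V[:,1]; a*=np.sign(a[0]); x=(Q-ctr)@a
    print('side blank',ctr.round(1),np.degrees(np.arctan2(a[1],a[0])).round(1),x.min().round(1),x.max().round(1))
E
```

```text
knob (array([563.9, 209.8, 187.6]), np.float64(1.2)) [562.9 208.9 190. ] [563.3 211.7 190. ]
col (array([596.7, 322.4, 174.4]), np.float64(0.0)) [596.3 321.8 176. ] [595.7 323.3 176. ]
tab [[ 2.74000e-01 -9.76000e-01  5.62293e+02]
 [ 9.76000e-01  2.74000e-01  2.09102e+02]] 74.31606872255537 1.0137128144652265 [[-0.1, 1.0], [0.1, -0.6], [-0.8, 0.6], [0.8, -1.0]]
[501.5 166.9  50. ] [501.4 160.9]
[545.  306.1  50. ] [541.4 303.4]
[583.9 293.7  50. ] None
side blank [ 566.6 -115.3] 10.2 -93.8 105.4
side blank [ 579.4 -175.5] 6.1 -91.4 101.1
side blank [ 596.5 -236.1] 5.2 -100.1 97.1
```

```bash
cat >> h.py <<'E'
def rel(x,y,z,head):
    "shift in tool axes (cm) and turn (deg) to TCP target in m, heading of tool x in deg"
    st=ctrl.read_state(); R=np.array(st['ee_rot']); d=R.T@(np.array([x,y,z])-st['eef_pos'])*100
    h=np.degrees(np.arctan2(R[1,0],R[0,0])); print('shift',d.round(2),'turn',round((h-head+180)%360-180,2),'| at',np.round(st['eef_pos'],4),'head',round(h,2),'z',R[:,2].round(3),'t',st['time'],'F',np.round(st['ft_force'],2),'M',np.round(st['moment'],3),'tau6',round(st['joint_efforts'][5],3),'w',round(st['gripper_width']*87,1),'g',round(st['grip_force'],1))
E
python3 -c "
from h import *
rel(.5533,-.2402,.20,5.3)"
```

```text
shift [ 45.6  -22.99   2.24] turn 12.11 | at [ 0.1869 -0.596   0.2221] head 17.41 z [-0.     0.001 -1.   ] t 0.25 F [ 0.22 -0.63 -0.04] M [ 0.019 -0.019 -0.039] tau6 -0.0 w 86.8 g 0.0
```

Request:
jog_arm:
  plan: [4.4,45.6,-23.0,2.2,12.1,4.4,45.6,-23.0,2.2,12.1,4.4,45.6,-23.0,2.2,12.1,4.4,45.6,-23.0,2.2,12.1,4.4,45.6,-23.0,2.2,12.1,4.4,45.6,-23.0,2.2,12.1,4.4,45.6,-23.0,2.2,12.1,4.4,45.6,-23.0,2.2,12.1]

```text
time: 1.25
eef_pos: [0.5467, -0.2468, 0.201]
ee_rot: [[0.996, 0.093, 0.0], [0.093, -0.996, -0.0], [0.0, 0.0, -1.0]]
ft_force: [0.7, -0.5, 0.6]
gripper_width: 0.502
grip_force: 0.0
```

```bash
python3 -c "
from h import *
rel(.5533,-.2402,.0135,5.3)"
```

```text
shift [ 0.72 -0.6  18.75] turn 0.01 | at [ 0.5467 -0.2468  0.201 ] head 5.31 z [ 0. -0. -1.] t 1.25 F [ 0.69 -0.5   0.6 ] M [-0.05   0.008 -0.041] tau6 -0.565 w 43.7 g 0.0
```

Request:
jog_arm:
  plan: [4.4,0.7,-0.6,6,0,4.4,0.7,-0.6,11,0,4.4,0.7,-0.6,14,0,4.4,0.7,-0.6,14,0]

```text
time: 1.75
eef_pos: [0.5499, -0.2403, 0.0585]
ee_rot: [[0.996, 0.093, -0.005], [0.093, -0.996, 0.004], [-0.005, -0.004, -1.0]]
ft_force: [0.0, -0.8, 0.6]
gripper_width: 0.509
grip_force: 0.0
```

```bash
python3 - <<'E'
from h import *
rel(.5533,-.2402,.0135,5.3)
S=snap('side'); T=snap('top')
a=cv2.resize(S['pixels'][120:280,240:420],(450,400),interpolation=cv2.INTER_CUBIC)
b=cv2.resize(T['pixels'][170:330,340:480],(350,400),interpolation=cv2.INTER_CUBIC)
cv2.imwrite('pics/p1.png',np.hstack([a,b]))
E
```

```text
shift [0.36 0.04 4.49] turn 0.02 | at [ 0.5499 -0.2403  0.0585] head 5.32 z [-0.005  0.004 -1.   ] t 1.75 F [ 0.04 -0.83  0.56] M [ 0.038 -0.018  0.002] tau6 0.0 w 44.3 g 0.0
```

View pics/p1.png

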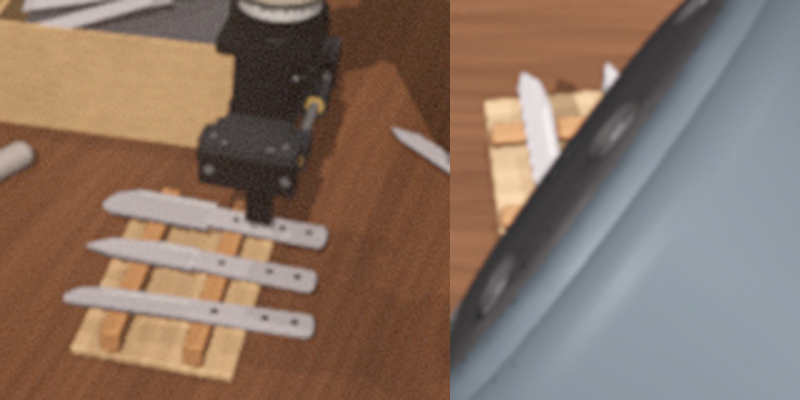

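The picture shows the open fingers straddling the broad tang at crop (260,215), clear of the neighbouring blank and just behind the near batten. I'll descend and grip.

Request:
jog_arm:
  plan: [4.4,0.3,0,3,0,4.4,0.3,0,4.4,0,4.4,0.3,0,4.4,0,1.5,0.3,0,4.4,0,1.5,0.3,0,4.4,0,1.5,0.3,0,4.4,0,1.5,0.3,0,4.4,0,1.5,0.3,0,4.4,0]
  grip_force: 50

```text
time: 2.85
eef_pos: [0.5552, -0.2417, 0.0176]
ee_rot: [[0.996, 0.092, 0.001], [0.092, -0.996, -0.001], [0.001, 0.001, -1.0]]
ft_force: [-1.2, -0.2, 2.7]
gripper_width: 0.258
grip_force: 50.0
```

```bash
python3 -c "
from h import *
rel(.5533,-.2402,.0135,5.3)"
```

```text
shift [-0.18 -0.17  0.41] turn 0.0 | at [ 0.5552 -0.2417  0.0176] head 5.3 z [ 0.001 -0.001 -1.   ] t 2.85 F [-1.22 -0.21  2.73] M [ 0.056 -0.009  0.024] tau6 0.0 w 22.5 g 50.0
```

Request:
jog_arm:
  plan: [1.5,0,0,-3,0,1.5,0,0,-8,0,1.5,0,0,-11,0,1.5,0,0,-11,0,1.5,0,0,-11,0]

```text
time: 3.48
eef_pos: [0.5536, -0.2407, 0.1256]
ee_rot: [[0.996, 0.092, -0.002], [0.092, -0.996, 0.002], [-0.002, -0.002, -1.0]]
ft_force: [1.1, -0.9, -1.1]
gripper_width: 0.264
grip_force: 50.0
```

```bash
python3 -c "
from h import *
rel(.5088,.0213,.13,74)"
```

```text
shift [ -2.04 -26.5   -0.39] turn -68.69 | at [ 0.5536 -0.2407  0.1256] head 5.31 z [-0.002  0.002 -1.   ] t 3.475 F [ 1.06 -0.87 -1.06] M [-0.001  0.093  0.06 ] tau6 0.002 w 23.0 g 50.0
```

Request:
jog_arm:
  plan: [1.5,-0.2,-3,0,-8,1.5,-0.5,-6.5,0,-17,1.5,-0.8,-10,0,-26,1.5,-1,-13.5,0,-35,1.5,-1.3,-17,0,-44,1.5,-1.5,-20.5,0,-53,1.5,-1.8,-24,0,-62,1.5,-2,-26.5,0,-68.7]

```text
time: 4.47
eef_pos: [0.5082, 0.0223, 0.125]
ee_rot: [[0.271, 0.963, -0.005], [0.963, -0.271, 0.001], [-0.0, -0.005, -1.0]]
ft_force: [-0.2, 0.3, -2.0]
gripper_width: 0.262
grip_force: 50.0
```

Request:
jog_arm:
  plan: [1.5,0,0,0,0,1.5,0,0,0,0,1.5,0,0,0,0]

```text
time: 4.85
eef_pos: [0.5105, 0.0198, 0.1265]
ee_rot: [[0.277, 0.961, -0.001], [0.961, -0.277, -0.0], [-0.0, -0.0, -1.0]]
ft_force: [0.6, -0.7, -1.1]
gripper_width: 0.267
grip_force: 50.0
```

```bash
python3 - <<'E'
from h import *
rel(.5088,.0213,.042,74)
S=snap('side'); T=snap('top')
a=cv2.resize(S['pixels'][180:420,180:420],(400,400),interpolation=cv2.INTER_CUBIC)
b=cv2.resize(T['pixels'][140:380,150:390],(400,400),interpolation=cv2.INTER_CUBIC)
cv2.imwrite('pics/p2.png',np.hstack([a,b]))
E
```

```text
shift [ 0.1  -0.2   8.45] turn -0.1 | at [0.5105 0.0198 0.1265] head 73.9 z [-0.001 -0.    -1.   ] t 4.85 F [ 0.65 -0.66 -1.09] M [-0.153 -0.026 -0.025] tau6 0.002 w 23.3 g 50.0
```

View pics/p2.png

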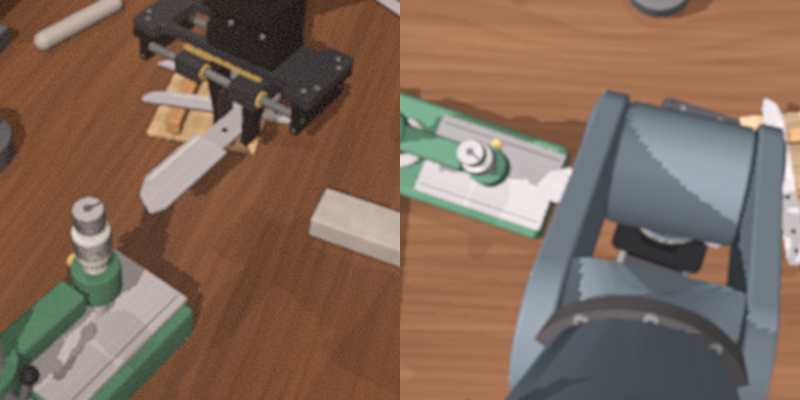

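The side view shows the blank held with its blade pointing at the throat and its tip at crop (145,205), clear of the gauge. I'll check it for droop.

```bash
python3 - <<'E'
from h import *
S=snap('side'); hsv=cv2.cvtColor(S['pixels'],cv2.COLOR_BGR2HSV)
k=cv2.inRange(hsv,(0,0,90),(180,75,255)); 
o=np.zeros_like(k); o[245:312,255:320]=k[245:312,255:320]
c=max(cv2.findContours(o,cv2.RETR_EXTERNAL,cv2.CHAIN_APPROX_NONE)[0],key=cv2.contourArea); print(cv2.contourArea(c),c[:,0].min(0),c[:,0].max(0))
st=ctrl.read_state(); p=np.array(st['eef_pos']); h=np.radians(73.9); a=np.array([np.cos(h),np.sin(h),0]); n=np.array([-a[1],a[0],0])
f=np.zeros_like(k); cv2.drawContours(f,[c],-1,255,-1)
for pitch in (0,2,4):
    ap=a*np.cos(np.radians(pitch))-np.array([0,0,np.sin(np.radians(pitch))])
    out=np.array([[0,-18],[0,18],[69,18],[95,0],[69,-18]],float)
    W=[p+[0,0,.0174]+ap*(40+x)/1000+n*y/1000 for x,y in out]
    print(pitch,[proj(S,w).round(1).tolist() for w in W])
eps=cv2.approxPolyDP(c,2.0,True)[:,0]; print(eps.tolist())
E
```

```text
1413.5 [264 245] [319 307]
0 [[297.8, 259.0], [316.4, 269.0], [287.5, 295.1], [265.9, 299.8], [268.5, 283.9]]
2 [[297.8, 259.7], [316.4, 269.6], [287.5, 296.9], [266.1, 302.1], [268.6, 285.7]]
4 [[297.9, 260.3], [316.4, 270.3], [287.7, 298.6], [266.4, 304.2], [268.8, 287.5]]
[[319, 245], [267, 285], [264, 299], [269, 307], [282, 303], [315, 272], [319, 264]]
```

Request:
jog_arm:
  plan: [1.5,0.1,-0.2,3,-0.1,1.5,0.1,-0.2,6.5,-0.1,1.5,0.1,-0.2,8.5,-0.1,1.5,0.1,-0.2,8.5,-0.1,1.5,0.1,-0.2,8.5,-0.1,1.5,0.1,-0.2,8.5,-0.1]

```text
time: 5.75
eef_pos: [0.5095, 0.022, 0.0431]
ee_rot: [[0.274, 0.962, 0.002], [0.962, -0.274, -0.0], [0.0, 0.002, -1.0]]
ft_force: [0.1, -0.4, -1.9]
gripper_width: 0.26
grip_force: 50.0
```

```bash
python3 - <<'E'
from h import *
rel(.5088,.0213,.0406,74)
c,s=np.cos(np.radians(74)),np.sin(np.radians(74))
rel(.5628-.086*c,.2097-.086*s,.0406,74)
E
```

```text
shift [-0.08 -0.05  0.25] turn 0.1 | at [0.5095 0.022  0.0431] head 74.1 z [ 0.002 -0.    -1.   ] t 5.75 F [ 0.08 -0.4  -1.93] M [-0.06  -0.105  0.014] tau6 0.0 w 22.6 g 50.0
shift [10.92 -0.03  0.25] turn 0.1 | at [0.5095 0.022  0.0431] head 74.1 z [ 0.002 -0.    -1.   ] t 5.75 F [ 0.08 -0.4  -1.93] M [-0.06  -0.105  0.014] tau6 0.0 w 22.6 g 50.0
```

Request:
jog_arm:
  plan: [1.5,0,0,0.2,0,1.5,2,0,0.2,0,1.5,4,0,0.2,0,1.5,4.5,0,0.2,0,1.5,4.5,0,0.2,0,1.5,4.5,0,0.2,0]

```text
time: 6.5
eef_pos: [0.5207, 0.0649, 0.0401]
ee_rot: [[0.274, 0.962, -0.0], [0.962, -0.274, -0.0], [-0.0, -0.0, -1.0]]
ft_force: [-0.0, 0.6, -0.9]
gripper_width: 0.262
grip_force: 50.0
```

```bash
python3 - <<'E'
from h import *
c,s=np.cos(np.radians(74)),np.sin(np.radians(74))
rel(.5628-.086*c,.2097-.086*s,.0406,74)
S=snap('side'); T=snap('top')
a=cv2.resize(S['pixels'][270:410,160:300],(400,400),interpolation=cv2.INTER_CUBIC)
b=cv2.resize(T['pixels'][190:310,150:270],(400,400),interpolation=cv2.INTER_CUBIC)
cv2.imwrite('pics/p3.png',np.hstack([a,b]))
E
```

```text
shift [ 6.47  0.06 -0.05] turn 0.09 | at [0.5207 0.0649 0.0401] head 74.09 z [-0. -0. -1.] t 6.5 F [-0.02  0.58 -0.94] M [-0.071 -0.074 -0.023] tau6 -0.001 w 22.8 g 50.0
```

View pics/p3.png

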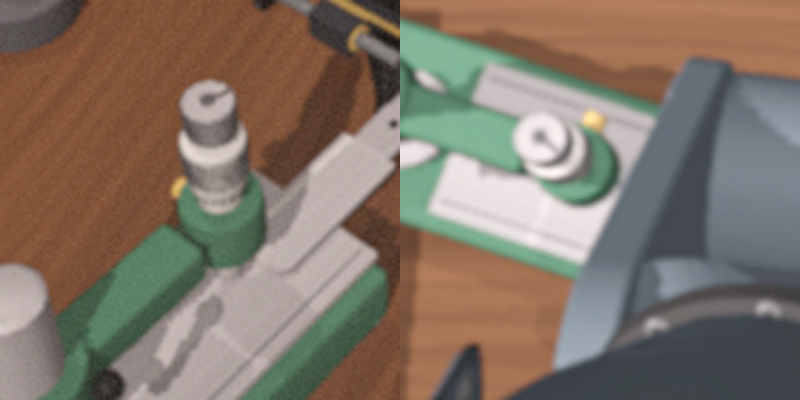

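The blade is level over the table and entering under the head. Its shoulder line runs from about crop (347,135) to (387,168). I'll check the shoulder offset along the blank.

```bash
python3 - <<'E'
from h import *
S=snap('side'); p=np.array(ctrl.read_state()['eef_pos']); a=np.array([.274,.962,0]); n=np.array([-.962,.274,0])
for q in [(347,135),(387,168),(367,151)]:
    w=onz(S,q[0]*.35+160,q[1]*.35+270,.0575)-p; print((w@a*1000).round(1),(w@n*1000).round(1))
E
```

```text
43.6 -14.7
48.3 17.6
45.7 1.4
```

Request:
jog_arm:
  plan: [1.5,2,0.1,0,0,1.5,4,0.1,0,0,1.5,6,0.1,0,0,1.5,6.3,0.1,0,0,1.5,6.3,0.1,0,0,1.5,6.3,0.1,0.1,0,1.5,6.3,0.1,0.2,0,1.5,6.3,0.1,0.25,0]

```text
time: 7.65
eef_pos: [0.539, 0.1253, 0.0376]
ee_rot: [[0.274, 0.962, -0.0], [0.962, -0.274, -0.0], [-0.0, -0.0, -1.0]]
ft_force: [-1.1, -0.8, 1.3]
gripper_width: 0.258
grip_force: 50.0
```

```bash
python3 - <<'E'
from h import *
c,s=np.cos(np.radians(74)),np.sin(np.radians(74))
rel(.5628-.088*c,.2097-.088*s,.0376,74)
S=snap('side'); T=snap('top')
a=cv2.resize(S['pixels'][270:410,160:300],(560,560),interpolation=cv2.INTER_CUBIC)
cv2.imwrite('pics/p4.png',a)
E
```

```text
shift [-0.03 -0.04 -0.  ] turn 0.07 | at [0.539  0.1253 0.0376] head 74.07 z [-0. -0. -1.] t 7.65 F [-1.15 -0.78  1.31] M [-0.149  0.07   0.005] tau6 0.016 w 22.4 g 50.0
```

View pics/p4.png

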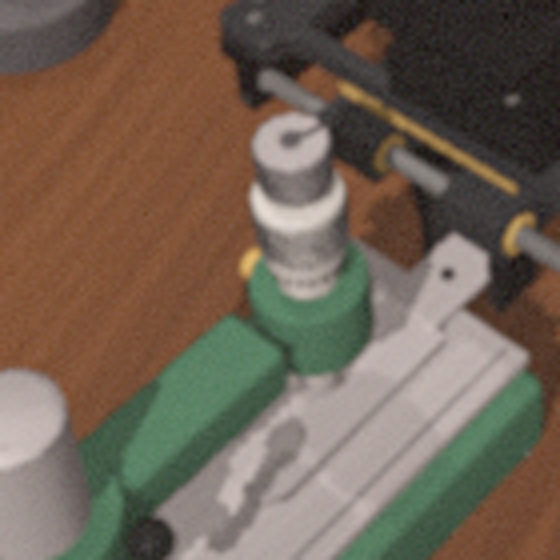

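Force has gone positive, so the blank is on the table. It lies under the spindle with its shoulder near crop (425,322) and the tip end near (283,498).

```bash
python3 - <<'E'
from h import *
S=snap('side'); c,s=np.cos(np.radians(74)),np.sin(np.radians(74)); a=np.array([c,s]); n=np.array([-s,c]); g=np.array([.5632,.2110])
def G(q,z): w=onz(S,q[0]*.25+160,q[1]*.25+270,z)[:2]-g; return (w@a*1000).round(1),(w@n*1000).round(1)
print('sh',G((410,312),.055),G((443,336),.055),'tip',G((285,498),.055),'tabfront',G((527,355),.05),'knob',G((290,140),.19),'spindle base',G((317,380),.06))
E
```

```text
sh (np.float64(-45.9), np.float64(0.9)) (np.float64(-45.3), np.float64(17.9)) tip (np.float64(40.1), np.float64(19.5)) tabfront (np.float64(-60.7), np.float64(45.6)) knob (np.float64(0.5), np.float64(-0.1)) spindle base (np.float64(0.2), np.float64(-2.7))
```

Request:
jog_arm:
  plan: [4.4,0,0,0,0,4.4,0,0,0,0,4.4,0,0,0,0,4.4,0,0,-3,0,4.4,0,0,-9,0,4.4,0,0,-15,0,4.4,0,0,-20,0,4.4,0,0,-20,0]
  grip_force: 18

```text
time: 8.8
eef_pos: [0.5421, 0.126, 0.2423]
ee_rot: [[0.274, 0.962, 0.011], [0.962, -0.274, 0.0], [0.003, 0.01, -1.0]]
ft_force: [-0.2, -0.4, -0.4]
gripper_width: 0.505
grip_force: 0.0
```

```bash
python3 - <<'E'
from h import *
rel(.563,.2103,.225,200)
E
```

```text
shift [ 8.67 -0.32  1.75] turn -125.88 | at [0.5421 0.126  0.2423] head 74.12 z [ 0.011  0.    -1.   ] t 8.8 F [-0.18 -0.42 -0.36] M [ 0.016 -0.081 -0.025] tau6 -0.001 w 44.0 g 0.0
```

Request:
jog_arm:
  plan: [4.4,4,0,0,-10,4.4,8.8,0,0,-20,4.4,8.8,0,0,-30,4.4,8.8,0,0,-40,4.4,8.8,0,0,-50,4.4,8.8,0,0,-60,4.4,8.8,0,0,-70,4.4,8.8,0,0,-80]

```text
time: 9.8
eef_pos: [0.5622, 0.2103, 0.2356]
ee_rot: [[-0.902, 0.431, -0.003], [0.431, 0.902, -0.001], [0.003, -0.002, -1.0]]
ft_force: [1.2, 0.0, -0.8]
gripper_width: 0.509
grip_force: 0.0
```

Request:
jog_arm:
  plan: [4.4,0,0,0,-10,4.4,0,0,0,-20,4.4,0,0,0,-30,4.4,0,0,0,-40,4.4,0,0,0,-46,4.4,0,0,0,-46,4.4,0,0,0,-46]

```text
time: 10.68
eef_pos: [0.5627, 0.2103, 0.2366]
ee_rot: [[-0.94, -0.342, -0.002], [-0.342, 0.94, -0.0], [0.002, 0.0, -1.0]]
ft_force: [0.3, 0.4, -0.4]
gripper_width: 0.506
grip_force: 0.0
```

```bash
python3 - <<'E'
from h import *
S=snap('side'); 
rel(.563,.2103,.177,200)
a=cv2.resize(S['pixels'][210:410,160:360],(600,600),interpolation=cv2.INTER_CUBIC)
cv2.imwrite('pics/p5.png',a)
E
```

```text
shift [-0.01 -0.01  5.99] turn 0.04 | at [0.5629 0.2104 0.2369] head -159.96 z [-0.001 -0.    -1.   ] t 10.725 F [ 0.18 -0.56  0.02] M [ 0.153 -0.115  0.011] tau6 0.007 w 44.1 g 0.0
```

View pics/p5.png

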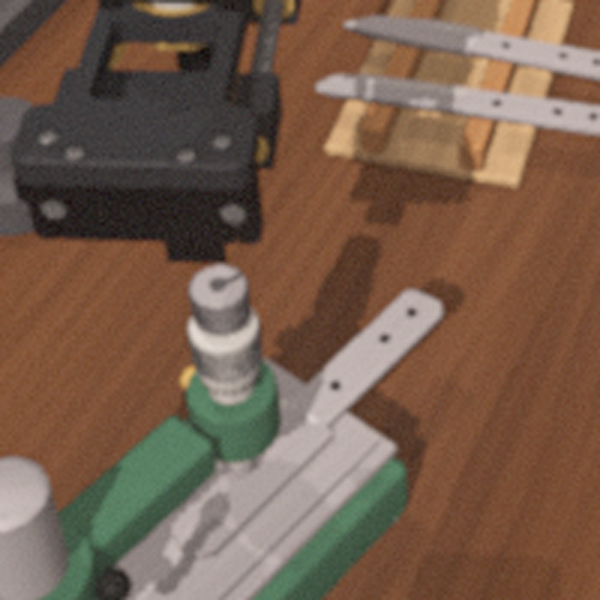

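The blank lies flat on the table with the tang overhanging the front, and the gripper is above the knob at crop (217,283). I'll descend onto the knob and grip it lightly.

Request:
jog_arm:
  plan: [4.4,0,0,3,0,4.4,0,0,6,0,4.4,0,0,6,0,1.8,0,0,6,0,1.8,0,0,6,0,1.8,0,0,6,0,1.8,0,0,6,0,1.8,0,0,6,0]
  grip_force: 18

```text
time: 11.72
eef_pos: [0.5643, 0.2101, 0.1788]
ee_rot: [[-0.939, -0.344, 0.003], [-0.344, 0.939, -0.0], [-0.002, -0.001, -1.0]]
ft_force: [-0.2, -1.9, 5.9]
gripper_width: 0.269
grip_force: 18.0
```

```bash
cat > m.py <<'E'
from h import *
L=[]
for i in range(6):
    ctrl.snapshot('side'); s=ctrl.read_state(); L.append(np.r_[s['moment'][2],s['joint_efforts'][5],s['ft_force']])
print('Mz,tau6,F mean',np.mean(L,0).round(3),'sd',np.std(L,0).round(3)[:2]); rel(.563,.2103,.177,200)
E
python3 m.py
```

```text
Mz,tau6,F mean [ 2.000e-03  7.000e-03  1.690e-01 -2.443e+00  6.076e+00] sd [0.052 0.   ]
shift [0.11 0.06 0.17] turn 0.11 | at [0.5643 0.2101 0.1788] head -159.89 z [ 0.003 -0.    -1.   ] t 12.025 F [ 0.01 -1.84  6.29] M [-0.251 -0.199 -0.021] tau6 0.007 w 23.1 g 18.0
```

Request:
jog_arm:
  plan: [1.8,0,0,-0.1,4,1.8,0,0,-0.1,12,1.8,0,0,-0.1,20,1.8,0,0,-0.1,28,1.8,0,0,-0.1,36,1.8,0,0,-0.1,44,1.8,0,0,-0.1,50,1.8,0,0,-0.1,50]

```text
time: 13.02
eef_pos: [0.5641, 0.2095, 0.1788]
ee_rot: [[-0.868, 0.497, 0.002], [0.497, 0.868, -0.002], [-0.002, -0.001, -1.0]]
ft_force: [1.5, -4.2, 1.8]
gripper_width: 0.269
grip_force: 18.0
```

```bash
python3 m.py
```

```text
Mz,tau6,F mean [ 0.103  0.093  2.308 -4.758  1.993] sd [0.029 0.013]
shift [0.13 0.02 0.18] turn -49.78 | at [0.564  0.2095 0.1788] head 150.22 z [ 0.002 -0.002 -1.   ] t 13.325 F [ 2.79 -4.94  2.97] M [-0.856 -0.52   0.107] tau6 0.089 w 23.3 g 18.0
```

Request:
jog_arm:
  plan: [1.8,-0.1,0,0,6,1.8,-0.1,0,0,12,1.8,-0.1,0,0,18,1.8,-0.1,0,0,20,1.8,-0.1,0,0,20,1.8,-0.1,0,0,20]

```text
time: 14.08
eef_pos: [0.564, 0.2093, 0.1788]
ee_rot: [[-0.646, 0.763, -0.0], [0.763, 0.646, -0.001], [-0.001, -0.001, -1.0]]
ft_force: [0.0, -5.6, 4.3]
gripper_width: 0.266
grip_force: 18.0
```

```bash
sed -i 's/range(6)/range(4)/' m.py; python3 m.py
```

```text
Mz,tau6,F mean [ 0.107  0.096  0.052 -5.092  3.974] sd [0.025 0.   ]
shift [ 0.14 -0.01  0.18] turn -69.77 | at [0.564  0.2093 0.1788] head 130.23 z [-0.    -0.001 -1.   ] t 14.275 F [-0.01 -4.99  4.11] M [-0.978 -0.118  0.089] tau6 0.096 w 23.0 g 18.0
```

Request:
jog_arm:
  plan: [1.8,-0.1,-0.1,0,5,1.8,-0.1,-0.1,0,10,1.8,-0.1,-0.1,0,10,1.8,-0.1,-0.1,0,10]

```text
time: 14.78
eef_pos: [0.5639, 0.209, 0.1788]
ee_rot: [[-0.503, 0.864, -0.0], [0.864, 0.503, 0.001], [0.001, 0.0, -1.0]]
ft_force: [-0.1, -2.4, 4.7]
gripper_width: 0.264
grip_force: 18.0
```

```bash
python3 m.py
```

```text
Mz,tau6,F mean [ 0.09   0.081 -0.462 -1.102  5.432] sd [0.014 0.007]
shift [ 0.16 -0.01  0.18] turn -79.82 | at [0.5639 0.2089 0.1788] head 120.18 z [-0.     0.001 -1.   ] t 14.975 F [-0.18 -1.01  6.06] M [-0.239 -0.022  0.068] tau6 0.089 w 23.1 g 18.0
```

Request:
jog_arm:
  plan: [1.8,0,0,0,5,1.8,0,0,0,10,1.8,0,0,0,10,1.8,0,0,0,10]

```text
time: 15.48
eef_pos: [0.5638, 0.2089, 0.1788]
ee_rot: [[-0.345, 0.939, -0.0], [0.939, 0.345, 0.001], [0.001, -0.0, -1.0]]
ft_force: [-1.3, -1.6, 6.4]
gripper_width: 0.267
grip_force: 18.0
```

```bash
python3 m.py
```

```text
Mz,tau6,F mean [ 0.092  0.086 -0.957 -1.442  5.549] sd [0.027 0.   ]
shift [ 0.16 -0.02  0.18] turn -89.82 | at [0.5637 0.2088 0.1788] head 110.18 z [-0.     0.001 -1.   ] t 15.675 F [-1.08 -1.31  5.52] M [-0.293  0.015  0.082] tau6 0.086 w 23.0 g 18.0
```

Request:
jog_arm:
  plan: [1.8,0,0,0,5,1.8,0,0,0,10,1.8,0,0,0,10,1.8,0,0,0,10]

```text
time: 16.18
eef_pos: [0.5636, 0.2088, 0.1788]
ee_rot: [[-0.177, 0.984, -0.001], [0.984, 0.177, 0.001], [0.001, -0.0, -1.0]]
ft_force: [-0.7, -1.3, 5.7]
gripper_width: 0.266
grip_force: 18.0
```

```bash
python3 m.py
```

```text
Mz,tau6,F mean [ 0.092  0.085 -1.563 -1.608  5.192] sd [0.025 0.   ]
shift [ 0.16 -0.03  0.18] turn -99.82 | at [0.5636 0.2088 0.1788] head 100.18 z [-0.001  0.001 -1.   ] t 16.375 F [-1.36 -1.78  5.47] M [-0.257  0.049  0.112] tau6 0.085 w 23.3 g 18.0
```

Request:
jog_arm:
  plan: [1.8,0,0,0,4,1.8,0,0,0,8,1.8,0,0,0,8,1.8,0,0,0,8]

```text
time: 16.88
eef_pos: [0.5635, 0.2088, 0.1787]
ee_rot: [[-0.038, 0.999, -0.001], [0.999, 0.038, 0.0], [0.001, -0.001, -1.0]]
ft_force: [-1.6, -1.7, 6.6]
gripper_width: 0.267
grip_force: 18.0
```

```bash
python3 m.py
```

```text
Mz,tau6,F mean [ 0.078  0.088 -1.515 -1.696  5.707] sd [0.02 0.  ]
shift [ 0.15 -0.05  0.18] turn -107.82 | at [0.5635 0.2088 0.1788] head 92.18 z [-0.001  0.001 -1.   ] t 17.075 F [-1.25 -2.1   6.11] M [-0.291  0.079  0.078] tau6 0.088 w 23.5 g 18.0
```

Request:
jog_arm:
  plan: [1.8,0,0,0,4,1.8,0,0,0,8,1.8,0,0,0,8,1.8,0,0,0,8]

```text
time: 17.58
eef_pos: [0.5634, 0.2088, 0.1787]
ee_rot: [[0.101, 0.995, -0.001], [0.995, -0.101, 0.0], [0.0, -0.001, -1.0]]
ft_force: [-1.5, -1.5, 5.0]
gripper_width: 0.266
grip_force: 18.0
```

```bash
python3 m.py
```

```text
Mz,tau6,F mean [ 0.094  0.086 -1.595 -1.641  6.163] sd [0.019 0.   ]
shift [ 0.14 -0.05  0.18] turn -115.83 | at [0.5634 0.2088 0.1788] head 84.17 z [-0.001  0.    -1.   ] t 17.775 F [-1.54 -2.14  6.18] M [-0.278  0.196  0.097] tau6 0.086 w 23.2 g 18.0
```

Request:
jog_arm:
  plan: [1.8,0,0,0,4,1.8,0,0,0,8,1.8,0,0,0,8,1.8,0,0,0,8]

```text
time: 18.27
eef_pos: [0.5633, 0.2088, 0.1787]
ee_rot: [[0.239, 0.971, -0.001], [0.971, -0.239, 0.0], [0.0, -0.002, -1.0]]
ft_force: [-1.3, -1.4, 6.1]
gripper_width: 0.267
grip_force: 18.0
```

```bash
python3 m.py
```

```text
Mz,tau6,F mean [ 0.147  0.119 -2.037 -1.603  5.625] sd [0.046 0.   ]
shift [ 0.13 -0.06  0.18] turn -123.81 | at [0.5632 0.2089 0.1788] head 76.19 z [-0.001  0.    -1.   ] t 18.475 F [-1.97 -2.37  5.88] M [-0.301  0.162  0.184] tau6 0.119 w 23.1 g 18.0
```

Request:
jog_arm:
  plan: [1.8,0,0,0,2,1.8,0,0,0,4,1.8,0,0,0,4,1.8,0,0,0,4]

```text
time: 18.98
eef_pos: [0.5632, 0.2088, 0.1787]
ee_rot: [[0.306, 0.952, -0.002], [0.952, -0.306, 0.001], [0.0, -0.002, -1.0]]
ft_force: [-1.3, -1.3, 5.4]
gripper_width: 0.267
grip_force: 18.0
```

```bash
python3 m.py
```

```text
Mz,tau6,F mean [ 0.065  0.066 -2.03  -1.467  6.224] sd [0.021 0.   ]
shift [ 0.13 -0.06  0.18] turn -127.83 | at [0.5632 0.2089 0.1788] head 72.17 z [-0.001  0.001 -1.   ] t 19.175 F [-2.46 -1.6   6.08] M [-0.335  0.229  0.088] tau6 0.066 w 23.3 g 18.0
```

Request:
jog_arm:
  plan: [1.8,0,0,0,2,1.8,0,0,0,4,1.8,0,0,0,4,1.8,0,0,0,4]

```text
time: 19.68
eef_pos: [0.5632, 0.2089, 0.1788]
ee_rot: [[0.372, 0.928, -0.002], [0.928, -0.372, 0.001], [0.0, -0.002, -1.0]]
ft_force: [-1.4, -2.7, 7.8]
gripper_width: 0.268
grip_force: 18.0
```

```bash
python3 m.py
```

```text
Mz,tau6,F mean [-0.065 -0.068 -1.902 -2.281  6.563] sd [0.03 0.  ]
shift [ 0.13 -0.07  0.18] turn -131.86 | at [0.5631 0.2089 0.1788] head 68.14 z [-0.002  0.001 -1.   ] t 19.875 F [-1.62 -2.94  6.41] M [-0.318  0.275 -0.115] tau6 -0.068 w 23.0 g 18.0
```

Request:
jog_arm:
  plan: [1.8,0,0,0,8,1.8,0,0,0,14,1.8,0,0,0,14,1.8,0,0,0,14]

```text
time: 20.38
eef_pos: [0.5629, 0.209, 0.1787]
ee_rot: [[0.585, 0.811, -0.002], [0.811, -0.585, 0.001], [-0.001, -0.002, -1.0]]
ft_force: [-1.9, -1.3, 6.6]
gripper_width: 0.267
grip_force: 18.0
```

```bash
python3 m.py
```

```text
Mz,tau6,F mean [ 0.103  0.105 -2.223 -1.072  6.47 ] sd [0.033 0.   ]
shift [ 0.11 -0.07  0.18] turn -145.81 | at [0.5629 0.209  0.1788] head 54.19 z [-0.002  0.001 -1.   ] t 20.575 F [-2.05 -0.53  7.18] M [-0.261  0.333  0.152] tau6 0.105 w 23.6 g 18.0
```

Request:
jog_arm:
  plan: [1.8,0,0,0,9,1.8,0,0,0,18,1.8,0,0,0,18,1.8,0,0,0,18]

```text
time: 21.08
eef_pos: [0.5628, 0.2091, 0.1787]
ee_rot: [[0.808, 0.59, -0.002], [0.59, -0.808, 0.001], [-0.001, -0.002, -1.0]]
ft_force: [-2.4, -1.6, 6.1]
gripper_width: 0.269
grip_force: 18.0
```

```bash
python3 m.py
```

```text
Mz,tau6,F mean [-0.016 -0.049 -2.627 -0.956  6.828] sd [0.017 0.   ]
shift [ 0.09 -0.08  0.17] turn -163.86 | at [0.5627 0.2091 0.1787] head 36.14 z [-0.002  0.001 -1.   ] t 21.275 F [-2.73 -0.6   6.88] M [-0.199  0.432  0.011] tau6 -0.049 w 23.4 g 18.0
```

Request:
jog_arm:
  plan: [1.8,0,0,0,8,1.8,0,0,0,16,1.8,0,0,0,23,1.8,0,0,0,23,1.8,0,0,0,23]

```text
time: 21.9
eef_pos: [0.5626, 0.2094, 0.1787]
ee_rot: [[0.974, 0.227, -0.003], [0.227, -0.974, 0.002], [-0.002, -0.002, -1.0]]
ft_force: [-2.5, -1.1, 7.2]
gripper_width: 0.264
grip_force: 18.0
```

```bash
python3 m.py
```

```text
Mz,tau6,F mean [-0.051 -0.037 -2.578 -0.124  6.309] sd [0.012 0.   ]
shift [ 0.06 -0.08  0.17] turn 173.14 | at [0.5626 0.2094 0.1787] head 13.14 z [-0.003  0.002 -1.   ] t 22.1 F [-2.21 -0.52  6.73] M [-0.033  0.463 -0.043] tau6 -0.037 w 23.1 g 18.0
```

Request:
jog_arm:
  plan: [1.8,0,0,0,2.5,1.8,0,0,0,5,1.8,0,0,0,5,1.8,0,0,0,5]

```text
time: 22.6
eef_pos: [0.5626, 0.2095, 0.1787]
ee_rot: [[0.99, 0.142, -0.003], [0.142, -0.99, 0.002], [-0.002, -0.002, -1.0]]
ft_force: [-3.2, -0.3, 6.9]
gripper_width: 0.266
grip_force: 18.0
```

```bash
python3 m.py
```

```text
Mz,tau6,F mean [ 0.107  0.109 -2.69   0.136  7.103] sd [0.022 0.   ]
shift [ 0.05 -0.07  0.17] turn 168.18 | at [0.5626 0.2095 0.1787] head 8.18 z [-0.003  0.002 -1.   ] t 22.8 F [-1.87 -0.52  7.14] M [0.025 0.496 0.128] tau6 0.109 w 23.2 g 18.0
```

Request:
jog_arm:
  plan: [1.8,0,0,0,-2,1.8,0,0,0,-4,1.8,0,0,0,-4,1.8,0,0,0,-4]

```text
time: 23.3
eef_pos: [0.5626, 0.2094, 0.1787]
ee_rot: [[0.978, 0.21, -0.003], [0.21, -0.978, 0.002], [-0.002, -0.002, -1.0]]
ft_force: [-2.9, -0.3, 7.0]
gripper_width: 0.266
grip_force: 18.0
```

```bash
python3 m.py
```

```text
Mz,tau6,F mean [ 1.000e-02 -4.000e-03 -2.503e+00  8.000e-02  6.508e+00] sd [0.012 0.   ]
shift [ 0.06 -0.08  0.17] turn 172.14 | at [0.5626 0.2094 0.1787] head 12.14 z [-0.003  0.002 -1.   ] t 23.5 F [-2.23 -0.86  5.46] M [-0.017  0.445  0.022] tau6 -0.004 w 23.3 g 18.0
```

Torque is zero at detent 3, after three fall-overs. I'll open, lift clear and inspect.

Request:
jog_arm:
  plan: [4.4,0,0,0,0,4.4,0,0,0,0,4.4,0,0,0,0,4.4,0,0,-2,0,4.4,0,0,-6,0,4.4,0,0,-10,0,4.4,0,0,-10,0,4.4,0,0,-10,0]

```text
time: 24.5
eef_pos: [0.5633, 0.2084, 0.2777]
ee_rot: [[0.978, 0.21, -0.002], [0.21, -0.978, -0.0], [-0.002, -0.0, -1.0]]
ft_force: [0.2, -0.2, -0.0]
gripper_width: 0.512
grip_force: 0.0
```

```bash
python3 m.py; python3 - <<'E'
from h import *
S=snap('side')
cv2.imwrite('pics/p6.png',cv2.resize(S['pixels'][210:410,160:360],(600,600),interpolation=cv2.INTER_CUBIC))
E
```

```text
Mz,tau6,F mean [ 0.012 -0.    -0.08  -0.3   -0.352] sd [0.028 0.   ]
shift [ 0.05 -0.19 10.  ] turn 172.11 | at [0.5632 0.2084 0.277 ] head 12.11 z [-0.003 -0.    -1.   ] t 24.7 F [-0.57  0.17 -1.01] M [0.001 0.034 0.049] tau6 -0.0 w 43.7 g 0.0
```

View pics/p6.png

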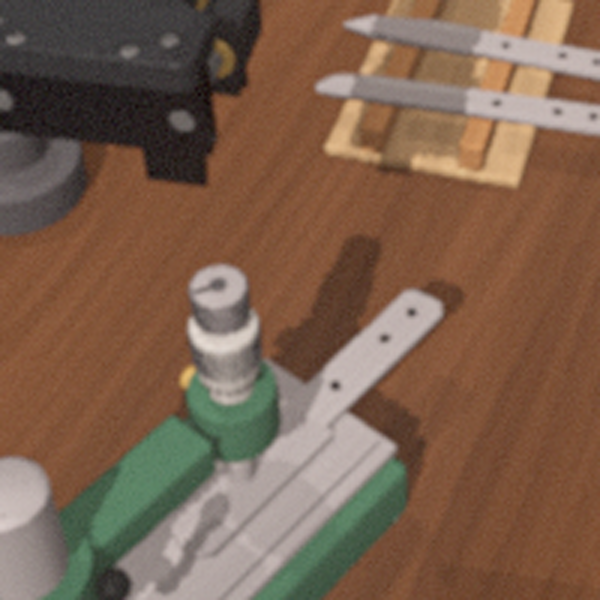

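The blank has not moved, the spindle is down on the blade at crop (240,465), and the knob's mark has gone about half a turn, from (240,272) to (192,290). That matches the 188° commanded, so the fingers did not slip. The other two blanks are still on the rest.

```bash
python3 -c "
from plant import ctrl
print(ctrl.finish_job())"
```

```text
the job is handed in; nothing more can be done
None
```

The broad blank lies flat on the gauge table with mid-blade under the spindle, nipped after three ratchet clicks counted by wrist torque; I let go, left the other two blanks on the rest, and handed the job in at about 25 s (no verdict was returned).

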